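# Line up the refill bottles by height on the laundry's drip tray

## Robot

A 6-joint arm with a two-finger parallel gripper is mounted at the origin on the work surface. World frame = base frame: x ahead of the robot, y to its left, z up, the work surface at z = 0. Lengths are in mm, angles in rad, forces in N, time in s.
With the tool pointing down it reaches from about 275 to 750 mm from the base axis. Payload 10.2 kg.
Tool frame: the origin (TCP) lies between the finger pads; the fingertips stand 14 mm ahead of it and the grasp point (between the pads) lies 5 mm behind it (tip_reach is the distance from the TCP to the fingertips, in mm); z points along the fingers, y is the line along which they close (so a half turn about z gives the same grasp; the last joint's range is limited). The gripper opens to 85 mm and grips with 20 to 120 N. Pads are 22 mm wide; open, the fingers measure 114 mm over their backs; the gripper's body (76 mm by 85 mm) begins 54 mm behind the grasp point. The pads swing forward as they close: fully open they stand 13 mm farther back than shut.
Start: joints at [-1.482, 0.313, 1.498, -0, 1.331, -0.223], TCP at [161.043, -499.696, 245.294] pointing down, gripper open.
Joint ranges: [-2.94, 2.94], [-0.97, 2.17], [0.19, 2.56], [-1.23, 4.37], [0.02, 3.11], [-2.88, 2.88]. Speed limits (rad/s): [2.39, 2.39, 3.01, 3.14, 3.14, 3.14].

## Interface

Orientations are given as a unit quaternion [w, x, y, z].
In Python, from rig import * gives the robot as it stands.
- The arm moves only by the tool arm_command, never from a script. Its argument "steps" is a list that holds one entry, the list of rows, each a list of 7 numbers: the opening, from 0 (shut) to 1 (fully open), then the shift along the tool's x, y, z each as a share of 0.05 m, from -1 to 1, then the turn, a rotation vector about the tool's x, y, z each as a share of 0.15 rad, from -1 to 1. A call has 1 to 8 rows; each row shifts and turns the commanded pose from where the row before left it, along the tool's axes as they then stand; what a row does not reach is not made up. A row lasts 1/8 s, in which the tool goes at most 62.5 mm and 10.7 degrees, less where a joint would pass 70% of its speed; a pose out of reach is approached as far as the arm can. A call with a number of a shift or a turn outside -1 to 1 is refused whole. A call with a gripper value outside its range is refused whole. The fingers move at their own pace and stop on an object; "squeeze" is the grip in N (left out, the last holds). Time passes only in rows, so rows that do not move let the fingers close. It gives the time, the measured TCP pose, the force, the opening and the grip force at its end, in the units of the state.
- sense(): the state, without advancing time (a new reading comes with each control period).
- capture(name): name is "scene" or "top"; returns the picture (400x640x3 uint8, red, green, blue); there is no depth.
- get_calibration(name): a dict with "intrinsics" (3x3 intrinsics, pixels), "rvec" (rotation vector, rad) and "tvec" (3), from world to camera coordinates, as OpenCV has them. Camera axes: x right, y down, z forward; pixel columns grow to the right and rows downward; lengths in mm; the calibration is good to about 2 mm. A picture is of the moment at which its call begins. get_calibration takes no time and is no camera call.
- finish_job(): hands the job in; it is judged then, once.
The state is a dict: "time_s": time; "joints": joint angles; "dq": joint speeds; "tau": joint torques, N m; "eef_pos": TCP position; "ee_rot": TCP orientation; "force": force on the tool from outside, world axes, zero at the start; "wrist_torque": the same for the moment, N m; "grip_width": opening from 0.0 (shut) to 1.0 (fully open); "grip_force": force on a finger pad.
Only numpy, scipy, OpenCV 4.12 (cv2) and the standard library are available. Lean on these libraries where they do the work, as an engineer would, in place of code of your own. Each camera call takes 0.05 s, during which the arm holds its last target. There are 200 camera calls.

## Task

Tidy the refill bottles away after topping them up: stand the four bottles on the rubber pads of the drip tray, one centred on each pad, in order of height, with the tallest next to the steel coin box and each one after it shorter. Keep the bottles upright, set them down gently instead of dropping them, and leave the clear dosing cup where it stands.

Things in the scene. Friction and masses are not known exactly. Their poses are not given: they have to be found in the camera images.
- bottle_blue: Blue bottle with a white cap and a paper label, the tallest; 58 mm across, 165 mm tall over the cap, about 380 g. Round and upright. Origin: centre of its underside, z up along the bottle. The round screw cap is 36 mm across and takes the top 34 mm; below it a 4 mm neck, then the shoulder.
- bottle_white: White bottle with a red cap and a red label, the second tallest; 62 mm across, 140 mm tall over the cap, about 340 g. Round and upright. Origin: centre of its underside, z up along the bottle. The round screw cap is 36 mm across and takes the top 34 mm; below it a 4 mm neck, then the shoulder.
- bottle_green: Green bottle with a yellow cap and a paper label, the third tallest; 56 mm across, 115 mm tall over the cap, about 230 g. Round and upright. Origin: centre of its underside, z up along the bottle. The round screw cap is 36 mm across and takes the top 34 mm; below it a 4 mm neck, then the shoulder.
- bottle_orange: Squat orange bottle with a black cap and a paper label, the shortest; 60 mm across, 90 mm tall over the cap, about 170 g. Round and upright. Origin: centre of its underside, z up along the bottle. The round screw cap is 36 mm across and takes the top 34 mm; below it a 4 mm neck, then the shoulder.
- pad_1: Round black rubber pad, 84 mm across, 4 mm thick, the leftmost (towards +y) of the four that lie about 105 mm apart in a row in the long aluminium drip tray (112 x 430 mm, rim 10 mm high; fixed). Origin: centre of the pad's underside, 4 mm over the table, so its top is 4 mm above the origin and 8 mm over the table. Its y axis runs along the row, from pad_4 towards pad_1. Fixed.
- pad_2: Round black rubber pad, 84 mm across, 4 mm thick, the second from the left of the four that lie about 105 mm apart in a row in the long aluminium drip tray (112 x 430 mm, rim 10 mm high; fixed). Origin: centre of the pad's underside, 4 mm over the table, so its top is 4 mm above the origin and 8 mm over the table. Its y axis runs along the row, from pad_4 towards pad_1. Fixed.
- pad_3: Round black rubber pad, 84 mm across, 4 mm thick, the third from the left of the four that lie about 105 mm apart in a row in the long aluminium drip tray (112 x 430 mm, rim 10 mm high; fixed). Origin: centre of the pad's underside, 4 mm over the table, so its top is 4 mm above the origin and 8 mm over the table. Its y axis runs along the row, from pad_4 towards pad_1. Fixed.
- pad_4: Round black rubber pad, 84 mm across, 4 mm thick, the rightmost (towards -y) of the four that lie about 105 mm apart in a row in the long aluminium drip tray (112 x 430 mm, rim 10 mm high; fixed). Origin: centre of the pad's underside, 4 mm over the table, so its top is 4 mm above the origin and 8 mm over the table. Its y axis runs along the row, from pad_4 towards pad_1. Fixed.
- coin_box: Stainless steel coin box with a red sticker on top, 110 mm deep, 140 mm wide (along the row), 190 mm tall, fixed beyond one end of the drip tray, set a little farther from the robot, left (by pad_1) or right (by pad_4), its side about 80 mm from the end pad's centre. At the other end stands a powder carton with a blue band and yellow top patch, 80 x 130 x 130 mm. Origin: centre of its underside.
- dosing_cup: Small clear plastic dosing cup, 56 mm across the rim and 55 mm tall, standing among the bottles; to be left alone. Origin: centre of its underside.
There are look-alikes about, which are no part of the job. What is shaped like the pad_4 but purple is not meant.

How it is judged:
By the outcome, as a careful person would: the job done as asked, in the order asked, and still so for the second after the job is handed in, with the robot touching nothing.
It also fails if it takes over 112 s, if anything falls off the work surface, if the arm or the gripper's body presses on something with over 40 N, if the wrist force passes 120 N, or if a joint passes its speed limit or range.

## Working session

There is one attempt and no reset: what is moved stays moved. The work goes in short steps, Python scripts to look and compute and a tool call to move; the robot and the scene stay as the last step left them, time stands still between calls to the robot, and variables do not carry over. Pictures are saved under pics/ and viewed, at most 14 in all, crops included, and the job is handed in when it is done.

Besides the shell and the picture viewer there is one more tool, called after "Emit:" as name(argument=value, ...), one argument or row to a line, values as JSON. arm_command: Moves the arm, as the interface text tells. Its arguments: {"type":"object","properties":{"steps":{"type":"array"},"squeeze":{"type":"number"}},"required":["steps"]}

```bash
mkdir -p pics
python3 - <<'E'
from rig import *
import cv2
for n in ["scene","top"]:
    cv2.imwrite(f"pics/{n}0.png",capture(n)[:,:,::-1]); print(n,get_calibration(n))
s=sense();print(s["eef_pos"],s["ee_rot"],s["grip_width"],s["time_s"])
E
```

```text
scene {'intrinsics': array([[423.53611327,   0.        , 321.213292  ],
       [  0.        , 423.53611327, 196.00658921],
       [  0.        ,   0.        ,   1.        ]]), 'rvec': array([ 1.8081769 ,  1.83866432, -0.65694833]), 'tvec': array([ 1.16176018e+00, -4.41755209e+02,  1.42629102e+03])}
top {'intrinsics': array([[389.32764804,   0.        , 322.90338361],
       [  0.        , 389.32764804, 196.65142429],
       [  0.        ,   0.        ,   1.        ]]), 'rvec': array([ 2.17280948, -2.2110787 ,  0.0540576 ]), 'tvec': array([  35.61070203,  603.89210535, 1048.31106013])}
[ 161.02775586 -499.4883752   244.81002855] [-5.55130700e-04  9.87873646e-01  1.55258974e-01  4.67796604e-05] 1.0000535395225258 0.1
```

View pics/scene0.png

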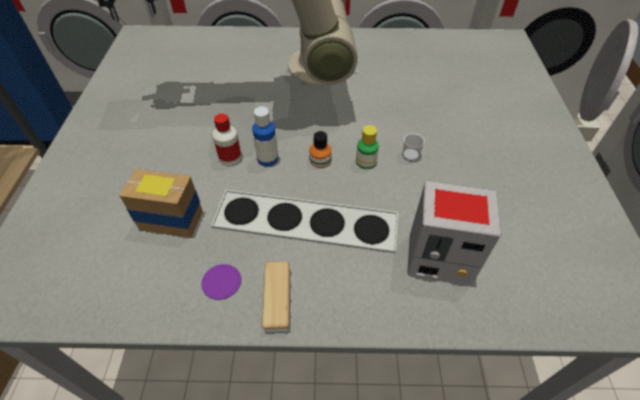

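View pics/top0.png

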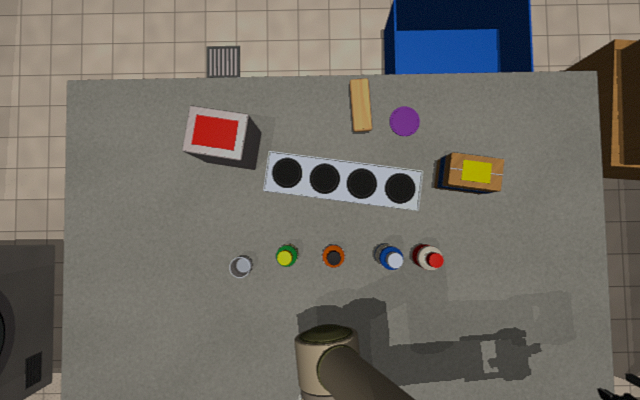

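The top view (+x up, +y left) shows the black pads 1 to 4 at (287,172), (325,179), (362,183) and (400,188), with the coin box at left (222,135), so pad_1 takes the tallest bottle. Caps: yellow/green (285,257), black/orange (333,257), white/blue (392,260), red/white (434,260). The cup is at (241,266).

There are two pad_4 candidates: the black disc at (400,188) in the tray and the purple disc at (404,121) outside it. The black one fits, being in the row and in the tray. I'll confirm that in a crop.

```bash
cat > h.py <<'E'
from rig import *
import numpy as np, cv2
from scipy.optimize import least_squares
CAL={n:get_calibration(n) for n in("scene","top")}
def proj(n,P):
    c=CAL[n]; return cv2.projectPoints(np.array(P,float).reshape(-1,3),c["rvec"],c["tvec"],c["intrinsics"],None)[0][:,0]
T=np.linspace(0,2*np.pi,40,endpoint=False)
def cen(n,x,y,r,z0,z1):
    P=[(x+r*np.cos(t),y+r*np.sin(t),z) for t in T for z in(z0,z1)]
    m=cv2.moments(cv2.convexHull(proj(n,P).astype(np.float32)));return np.array([m["m10"],m["m01"]])/m["m00"]
def hsv(img): return cv2.cvtColor(img,cv2.COLOR_RGB2HSV)
def blob(mask,seed,R):
    m=np.zeros_like(mask);cv2.circle(m,tuple(int(v) for v in seed),R,1,-1)
    k,l,s,c=cv2.connectedComponentsWithStats((mask&m).astype(np.uint8))
    if k<2: return None,0
    i=1+np.argmax(s[1:,4]);return c[i],s[i,4]
MASK={"white":lambda h:((h[...,1]<60)&(h[...,2]>165)),"red":lambda h:(((h[...,0]<6)|(h[...,0]>174))&(h[...,1]>170)&(h[...,2]>60)),
"yellow":lambda h:((h[...,0]>20)&(h[...,0]<34)&(h[...,1]>150)),"black":lambda h:h[...,2]<60}
def locate(imgs,col,seeds,r,z0,z1,R=16,cams=("top","scene")):
    obs={}
    for n in cams:
        c,a=blob(MASK[col](hsv(imgs[n])).astype(np.uint8),seeds[n],R)
        if c is None: print(n,col,"none");continue
        P=[(500+r*np.cos(t),r*np.sin(t),z) for t in T for z in(z0,z1)]
        obs[n]=c;print("  ",n,np.round(c,1),"area",a)
    res={}
    for k in [[n] for n in obs]+[list(obs)]:
        s=least_squares(lambda p:np.concatenate([cen(n,*p,r,z0,z1)-obs[n] for n in k]),[450,0])
        res["+".join(k)]=np.round(s.x,1)
    print(col,res)
    return res
E
python3 - <<'E'
from h import *
im={n:cv2.imread(f"pics/{n}0.png")[:,:,::-1].copy() for n in("scene","top")}
for nm,col,t,s,h in[("blue","white",(392,260),(262,116),165),("white","red",(435,260),(222,123),140),("green","yellow",(285,257),(369,134),115),("orange","black",(333,257),(320,140),90)]:
    print(nm);locate(im,col,dict(top=t,scene=s),18,h-34,h,13)
for i,(t,s) in enumerate([((287,172),(372,229)),((325,179),(327,222)),((362,183),(284,216)),((400,188),(241,210))]):
    print("pad",i+1);locate(im,"black",dict(top=t,scene=s),42,8,8,20)
c=im["top"][95:285,210:510,::-1];cv2.imwrite("pics/crop.png",cv2.resize(c,None,fx=2.6,fy=2.6,interpolation=cv2.INTER_CUBIC))
E
```

```text
blue
   top [395.1 260.3] area 161
   scene [260.8 110.6] area 121
white {'top': array([450.,   0.]), 'scene': array([421.9,   0. ]), 'top+scene': array([450.,   0.])}
white
   top [435.3 259.9] area 176
   scene [221.6 122. ] area 189
red {'top': array([443.,   0.]), 'scene': array([443.,   0.]), 'top+scene': array([443.,   0.])}
green
   top [284.4 257.1] area 178
   scene [368.8 134.7] area 200
yellow {'top': array([450.6,   0. ]), 'scene': array([450.,   0.]), 'top+scene': array([450.1,   0. ])}
orange
   top [333.4 257.4] area 149
   scene [320.  139.9] area 187
black {'top': array([445.3,   0. ]), 'scene': array([443.,   0.]), 'top+scene': array([445.6,   0. ])}
pad 1
   top [286.8 172.5] area 672
   scene [371.1 229.2] area 721
black {'top': array([673.6,   0. ]), 'scene': array([675.,   0.]), 'top+scene': array([646.9,   0. ])}
pad 2
   top [324.3 178.4] area 681
   scene [326.8 222.4] area 692
black {'top': array([657.4,   0. ]), 'scene': array([660.9,   0. ]), 'top+scene': array([660.9,   0. ])}
pad 3
   top [361.3 183.2] area 678
   scene [284.2 216.5] area 672
black {'top': array([646.9,   0. ]), 'scene': array([618.8,   0. ]), 'top+scene': array([618.8,   0. ])}
pad 4
   top [399.7 188. ] area 691
   scene [241.  210.9] area 651
black {'top': array([618.7,   0. ]), 'scene': array([618.8,   0. ]), 'top+scene': array([618.7,   0. ])}
```

View pics/crop.png

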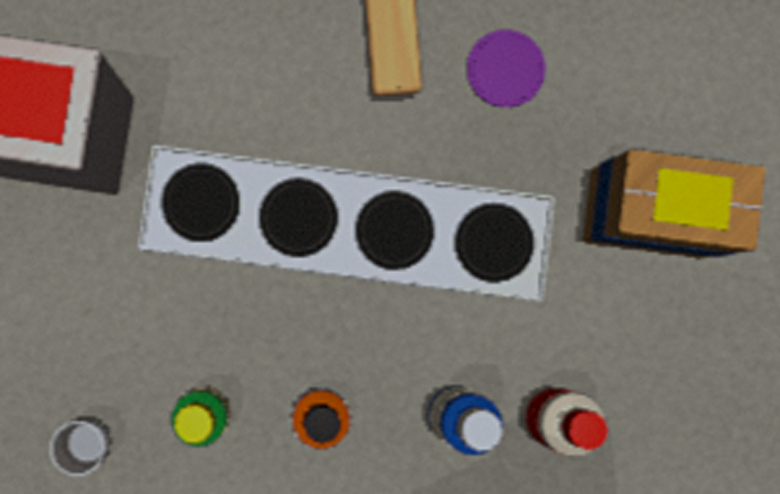

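The crop confirms that the four black discs lie in the tray and the purple disc lies outside it at crop (506,67). The solver stalled because of float32 steps, so I'll fix that.

```bash
sed -i 's/,\[450,0\])/,[450,20],diff_step=0.02)/; s/<60)&(h\[...,2\]>165/<70)\&(h[...,2]>140/' h.py
python3 - <<'E'
from h import *
im={n:cv2.imread(f"pics/{n}0.png")[:,:,::-1].copy() for n in("scene","top")}
for nm,col,t,s,h in[("blue","white",(395,260),(262,116),165),("white","red",(435,260),(222,123),140),("green","yellow",(285,257),(369,134),115),("orange","black",(333,257),(320,140),90)]:
    print(nm);locate(im,col,dict(top=t,scene=s),18,h-34,h,11)
for i,(t,s) in enumerate([((287,172),(372,229)),((325,179),(327,222)),((362,183),(284,216)),((400,188),(241,210))]):
    print("pad",i+1);locate(im,"black",dict(top=t,scene=s),42,8,8,20)
E
```

```text
blue
   top [395.1 260.1] area 181
   scene [261.8 111. ] area 165
white {'top': array([ 443.8, -143.7]), 'scene': array([ 426. , -141.1]), 'top+scene': array([ 438.6, -141.8])}
white
   top [435.3 259.9] area 176
   scene [221.6 122. ] area 189
red {'top': array([ 439.8, -246. ]), 'scene': array([ 439.8, -242.3]), 'top+scene': array([ 439.6, -244.2])}
green
   top [284.4 257.1] area 178
   scene [368.8 134.7] area 200
yellow {'top': array([450.5, 123.4]), 'scene': array([451.8, 124.9]), 'top+scene': array([450.9, 124.2])}
orange
   top [333.4 257.4] area 149
   scene [320.  139.9] area 187
black {'top': array([445.3,   0.8]), 'scene': array([446.3,   2.5]), 'top+scene': array([445.6,   1.6])}
pad 1
   top [286.8 172.5] area 672
   scene [371.1 229.2] area 721
black {'top': array([673.5, 123.7]), 'scene': array([676.1, 125.9]), 'top+scene': array([674.8, 125.1])}
pad 2
   top [324.3 178.4] area 681
   scene [326.8 222.4] area 692
black {'top': array([655.5,  20.3]), 'scene': array([658.3,  22.3]), 'top+scene': array([656.8,  21.5])}
pad 3
   top [361.3 183.2] area 678
   scene [284.2 216.5] area 672
black {'top': array([640.2, -81.5]), 'scene': array([642.9, -79.4]), 'top+scene': array([641.4, -80.3])}
pad 4
   top [399.7 188. ] area 691
   scene [241.  210.9] area 651
black {'top': array([ 625.2, -187. ]), 'scene': array([ 628. , -184.9]), 'top+scene': array([ 626.4, -185.9])}
```

Emit:
arm_command(
  steps=[
    [[0.7,0,0,0,0,0,-1],[0.7,0,0,0,0,0,-1],[0.7,0,0,0,0,0,-1],[0.7,0,0,0,0,0,-1],[0.7,0,0,0,0,0,-1],[0.7,0,0,0,0,0,-1],[0.7,0,0,0,0,0,-1],[0.7,0,0,0,0,0,-1]],
  ],
  squeeze=50,
)

```text
time_s: 1.1
eef_pos: [161.0, -499.5, 244.9]
ee_rot: [-0.0, 0.726, 0.688, 0.0]
force: [-0.1, -0.4, -0.4]
grip_width: 0.701
grip_force: 0.0
```

```bash
cat > g.py <<'E'
# usage: g.py x y z -> shift left in tool shares of 50mm, and turn about tool z/x/y (shares of .15) to the standard pose
import sys; from rig import *; import numpy as np
from scipy.spatial.transform import Rotation as R
s=sense(); q=s["ee_rot"]; A=R.from_quat([q[1],q[2],q[3],q[0]])
W=R.from_matrix(np.array([[0,1,0],[1,0,0],[0,0,-1]]))
t=np.array([float(v) for v in sys.argv[1:4]])
print("pos",np.round(s["eef_pos"],1),"t",round(s["time_s"],2),"grip",round(s["grip_width"],3),"F",np.round(s["force"],1))
print("tool shift",np.round(A.inv().apply(t-s["eef_pos"])/50,2),"std frame shift",np.round(W.inv().apply(t-s["eef_pos"])/50,2),"turn",np.round((A.inv()*W).as_rotvec()/.15,3))
E
python3 g.py 444 -143 245
```

```text
pos [ 161.  -499.5  244.9] t 1.1 grip 0.701 F [-0.1 -0.4 -0.4]
tool shift [7.43 5.27 0.  ] std frame shift [ 7.13  5.66 -0.  ] turn [-0.001 -0.005 -0.36 ]
```

Emit:
arm_command(
  steps=[
    [[0.7,0,0,0,0,0,-0.36],[0.7,0.5,0.4,0,0,0,0],[0.7,0.9,0.7,0,0,0,0],[0.7,0.9,0.7,0,0,0,0],[0.7,0.9,0.7,0,0,0,0],[0.7,0.9,0.7,0,0,0,0],[0.7,0.9,0.7,0,0,0,0],[0.7,0.9,0.7,0,0,0,0]],
  ],
)

```text
time_s: 2.1
eef_pos: [393.3, -204.2, 245.2]
ee_rot: [-0.0, 0.709, 0.705, -0.0]
force: [0.1, -0.1, -0.6]
grip_width: 0.699
grip_force: 0.0
```

```bash
python3 g.py 444 -143 147
```

```text
pos [ 393.3 -204.2  245.2] t 2.1 grip 0.699 F [ 0.1 -0.1 -0.6]
tool shift [1.23 1.01 1.96] std frame shift [1.22 1.01 1.96] turn [-0.    -0.    -0.035]
```

Emit:
arm_command(
  steps=[
    [[0.7,0.62,0.5,0,0,0,-0.035],[0.7,0.6,0.51,0,0,0,0],[0.7,0,0,0.5,0,0,0],[0.7,0,0,0.6,0,0,0],[0.7,0,0,0.5,0,0,0],[0.7,0,0,0.36,0,0,0],[0.7,0,0,0,0,0,0]],
  ],
)

```text
time_s: 2.98
eef_pos: [442.6, -144.6, 146.3]
ee_rot: [-0.001, 0.707, 0.707, -0.0]
force: [0.7, 0.3, -0.7]
grip_width: 0.698
grip_force: 0.0
```

```bash
python3 - <<'E'
from h import *
a=capture("top")[200:320,320:500];b=capture("scene")[60:180,180:360]
cv2.imwrite("pics/g1.png",cv2.resize(np.hstack([a,b])[:,:,::-1],None,fx=2.2,fy=2.2,interpolation=cv2.INTER_CUBIC))
E
python3 g.py 444 -143 147
```

```text
pos [ 443.3 -145.1  147.8] t 3.08 grip 0.701 F [0.5 0.6 0.5]
tool shift [0.04 0.01 0.02] std frame shift [0.04 0.01 0.02] turn [0.002 0.001 0.002]
```

View pics/g1.png

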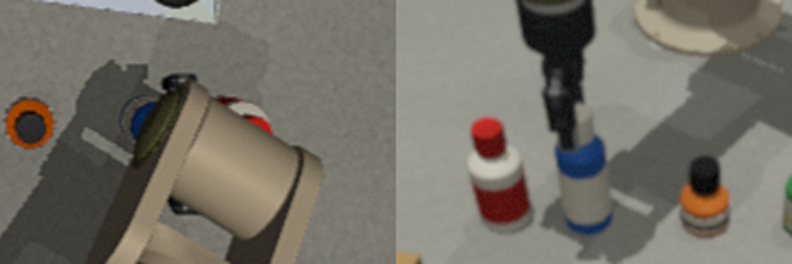

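Run:
```python
from h import *
for p in[(444,-143,165),(444,-143,131),(481,-144.6,133),(481,-144.6,165)]:
    q=proj("scene",[p])[0];print(p,q.round(1),((q-[180,60])*2.2+[396,0]).round())
```

```text
(444, -143, 165) [259.5 110.3] [571. 111.]
(444, -143, 131) [261.  121.2] [574. 135.]
(481, -144.6, 133) [258.6 130.7] [569. 156.]
(481, -144.6, 165) [257.1 120.4] [566. 133.]
```

The fingers straddle the cap of the blue bottle, sitting 2 to 3 mm towards -y of its centre. I'll nudge +y and close.

Emit:
arm_command(
  steps=[
    [[0.7,0.05,0,0,0,0,0],[0.3,0,0,0,0,0,0],[0.1,0,0,0,0,0,0],[0.1,0,0,0,0,0,0],[0.1,0,0,0,0,0,0],[0.1,0,0,-0.1,0,0,0],[0.1,0,0,-0.3,0,0,0],[0.1,0,0,-0.3,0,0,0]],
  ],
  squeeze=60,
)

```text
time_s: 4.08
eef_pos: [442.6, -142.2, 182.2]
ee_rot: [-0.001, 0.707, 0.707, -0.0]
force: [0.5, -0.1, -4.8]
grip_width: 0.402
grip_force: 60.3
```

```bash
python3 g.py 674 124 220
```

```text
pos [ 442.6 -142.2  182.2] t 4.08 grip 0.402 F [ 0.5 -0.1 -4.8]
tool shift [ 5.32  4.63 -0.76] std frame shift [ 5.32  4.63 -0.76] turn [-0.012 -0.007  0.002]
```

Emit:
arm_command(
  steps=[
    [[0.1,0,0,-0.38,0,0,0],[0.1,0.3,0.26,-0.38,0,0,0],[0.1,0.6,0.52,0,0,0,0],[0.1,0.7,0.61,0,0,0,0],[0.1,0.7,0.61,0,0,0,0],[0.1,0.7,0.61,0,0,0,0],[0.1,0.7,0.61,0,0,0,0],[0.1,0.7,0.61,0,0,0,0]],
  ],
)

```text
time_s: 5.08
eef_pos: [635.0, 78.8, 219.5]
ee_rot: [-0.001, 0.707, 0.707, -0.001]
force: [0.1, -1.4, -3.8]
grip_width: 0.404
grip_force: 60.7
```

```bash
python3 g.py 674.5 125 156
```

```text
pos [635.   78.8 219.5] t 5.08 grip 0.404 F [ 0.1 -1.4 -3.8]
tool shift [0.92 0.79 1.27] std frame shift [0.92 0.79 1.27] turn [-0.014  0.001  0.002]
```

Emit:
arm_command(
  steps=[
    [[0.1,0.45,0.4,0,0,0,0],[0.1,0.3,0.26,0,0,0,0],[0.1,0.17,0.13,0,0,0,0],[0.1,0,0,0.4,0,0,0],[0.1,0,0,0.4,0,0,0],[0.1,0,0,0.25,0,0,0],[0.1,0,0,0.1,0,0,0],[0.1,0,0,0,0,0,0]],
  ],
)

```text
time_s: 6.08
eef_pos: [674.1, 123.5, 163.0]
ee_rot: [0.0, 0.707, 0.707, 0.0]
force: [-0.7, 1.3, -4.5]
grip_width: 0.406
grip_force: 61.0
```

```bash
python3 g.py 674.5 125 155
```

```text
pos [674.1 123.5 163. ] t 6.08 grip 0.406 F [-0.7  1.3 -4.5]
tool shift [0.03 0.01 0.16] std frame shift [0.03 0.01 0.16] turn [0.001 0.    0.001]
```

Emit:
arm_command(
  steps=[
    [[0.1,0.02,0.01,0.05,0,0,0],[0.1,0,0,0.04,0,0,0],[0.1,0,0,0.02,0,0,0],[0.1,0,0,0.02,0,0,0],[0.1,0,0,0.01,0,0,0],[0.1,0,0,0,0,0,0]],
  ],
)

```text
time_s: 6.82
eef_pos: [674.7, 124.6, 156.1]
ee_rot: [0.0, 0.707, 0.707, 0.0]
force: [-0.5, -0.3, -2.6]
grip_width: 0.402
grip_force: 61.1
```

Emit:
arm_command(
  steps=[
    [[0.1,0,0,0.01,0,0,0],[0.1,0,0,0.01,0,0,0],[0.1,0,0,0,0,0,0]],
  ],
)

```text
time_s: 7.2
eef_pos: [674.8, 124.6, 156.0]
ee_rot: [0.001, 0.707, 0.707, 0.001]
force: [-1.9, 0.2, 5.4]
grip_width: 0.407
grip_force: 61.8
```

Emit:
arm_command(
  steps=[
    [[0.48,0,0,0,0,0,0],[0.6,0,0,0,0,0,0],[0.7,0,0,0,0,0,0],[0.7,0,0,-0.2,0,0,0],[0.7,0,0,-0.5,0,0,0],[0.7,0,0,-0.5,0,0,0],[0.7,0,0,-0.3,0,0,0],[0.7,0,-0.6,0,0,0,0]],
  ],
)

```text
time_s: 8.2
eef_pos: [645.3, 124.3, 230.5]
ee_rot: [0.001, 0.707, 0.707, 0.001]
force: [-0.2, -0.1, -0.7]
grip_width: 0.701
grip_force: 0.0
```

```bash
python3 g.py 440 -244 225
```

```text
pos [645.3 124.3 230.5] t 8.2 grip 0.701 F [-0.2 -0.1 -0.7]
tool shift [-7.37 -4.11  0.1 ] std frame shift [-7.37 -4.11  0.11] turn [ 0.016  0.    -0.002]
```

Emit:
arm_command(
  steps=[
    [[0.7,-0.55,-0.3,0,0,0,0],[0.7,-0.97,-0.55,0,0,0,0],[0.7,-0.97,-0.55,0,0,0,0],[0.7,-0.97,-0.55,0,0,0,0],[0.7,-0.97,-0.55,0,0,0,0],[0.7,-0.97,-0.55,0,0,0,0],[0.7,-0.97,-0.55,0,0,0,0],[0.7,-0.7,-0.36,0,0,0,0]],
  ],
)

```text
time_s: 9.2
eef_pos: [445.4, -230.7, 230.1]
ee_rot: [0.0, 0.707, 0.707, -0.0]
force: [0.3, -0.8, 0.4]
grip_width: 0.703
grip_force: 0.0
```

```bash
python3 - <<'E'
from h import *
im={n:capture(n) for n in("scene","top")}
for n in im: cv2.imwrite(f"pics/{n}1.png",im[n][:,:,::-1])
p=proj("top",[(674.5,125,156)])[0],proj("scene",[(674.5,125,156)])[0]
locate(im,"white",dict(top=p[0],scene=p[1]),18,139,173,12)
E
python3 g.py 439.8 -244.2 122
```

```text
top [277.8 161.8] area 248
   scene [377.1 182.4] area 278
white {'top': array([681.8, 130.4]), 'scene': array([662.2, 125.3]), 'top+scene': array([673.1, 127. ])}
pos [ 445.3 -231.7  229.9] t 9.3 grip 0.699 F [-0.1 -0.2  0.6]
tool shift [-0.25 -0.11  2.16] std frame shift [-0.25 -0.11  2.16] turn [-0.002  0.004 -0.026]
```

View pics/scene1.png

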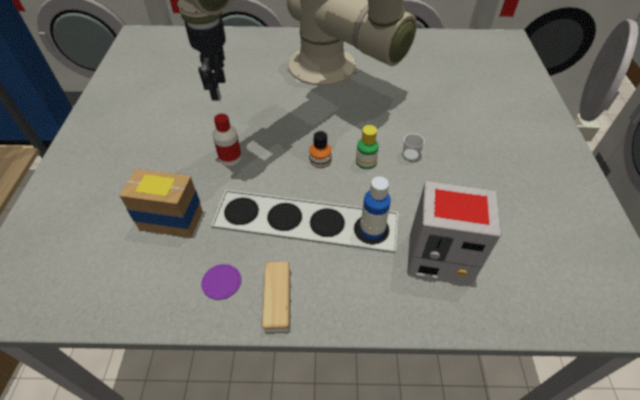

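The blue bottle stands upright on pad_1 at scene (376,210), and the other bottles are undisturbed. Next is white, at scene (222,123).

Emit:
arm_command(
  steps=[
    [[0.7,-0.25,-0.11,0,0,0,-0.025],[0.7,0,0,0.5,0,0,0],[0.7,0,0,0.7,0,0,0],[0.7,0,0,0.6,0,0,0],[0.7,0,0,0.36,0,0,0],[0.7,0,0,0,0,0,0],[0.3,0,0,0,0,0,0],[0.1,0,0,0,0,0,0]],
  ],
)

```text
time_s: 10.3
eef_pos: [441.6, -241.7, 123.0]
ee_rot: [0.001, 0.706, 0.709, -0.0]
force: [-0.8, 0.8, 4.5]
grip_width: 0.403
grip_force: 59.8
```

Emit:
arm_command(
  steps=[
    [[0.1,0,0,0,0,0,0],[0.1,0,0,0,0,0,0],[0.1,0,0,-0.2,0,0,0],[0.1,0,0,-0.5,0,0,0],[0.1,0,0,-0.6,0,0,0],[0.1,0,0,-0.5,0,0,0],[0.1,0,0,-0.2,0,0,0],[0.1,0,0,0,0,0,0]],
  ],
)

```text
time_s: 11.3
eef_pos: [441.1, -241.4, 221.7]
ee_rot: [0.0, 0.706, 0.709, -0.0]
force: [0.7, 0.9, -4.5]
grip_width: 0.404
grip_force: 60.7
```

```bash
python3 g.py 656.5 21.2 222
```

```text
pos [ 441.1 -241.4  221.7] t 11.3 grip 0.404 F [ 0.7  0.9 -4.5]
tool shift [ 5.23  4.33 -0.01] std frame shift [ 5.25  4.31 -0.01] turn [0.    0.    0.027]
```

Emit:
arm_command(
  steps=[
    [[0.1,0.3,0.25,0,0,0,0.027],[0.1,0.7,0.57,0,0,0,0],[0.1,0.75,0.62,0,0,0,0],[0.1,0.75,0.62,0,0,0,0],[0.1,0.75,0.62,0,0,0,0],[0.1,0.75,0.62,0,0,0,0],[0.1,0.75,0.62,0,0,0,0],[0.1,0.5,0.4,0,0,0,0]],
  ],
)

```text
time_s: 12.3
eef_pos: [657.6, 23.0, 219.6]
ee_rot: [-0.001, 0.707, 0.708, -0.001]
force: [0.1, -0.8, -3.3]
grip_width: 0.403
grip_force: 60.9
```

```bash
python3 g.py 656.5 22.7 135
```

```text
pos [657.6  23.  219.6] t 12.3 grip 0.403 F [ 0.1 -0.8 -3.3]
tool shift [-0.01 -0.02  1.69] std frame shift [-0.01 -0.02  1.69] turn [-0.02  -0.004  0.008]
```

Emit:
arm_command(
  steps=[
    [[0.1,0,-0.02,0,0,0,0],[0.1,0,0,0.4,0,0,0],[0.1,0,0,0.5,0,0,0],[0.1,0,0,0.4,0,0,0],[0.1,0,0,0.25,0,0,0],[0.1,0,0,0.12,0,0,0],[0.1,0,0,0,0,0,0]],
  ],
)

```text
time_s: 13.18
eef_pos: [656.1, 20.9, 138.3]
ee_rot: [-0.0, 0.707, 0.707, -0.0]
force: [1.4, -0.3, -4.7]
grip_width: 0.405
grip_force: 61.6
```

Emit:
arm_command(
  steps=[
    [[0.1,0,0,0.03,0,0,0],[0.1,0,0,0.02,0,0,0],[0.1,0,0,0,0,0,0]],
  ],
)

```text
time_s: 13.55
eef_pos: [656.2, 21.1, 135.9]
ee_rot: [0.0, 0.707, 0.707, 0.0]
force: [0.1, 0.5, -3.6]
grip_width: 0.404
grip_force: 61.6
```

Emit:
arm_command(
  steps=[
    [[0.1,0.03,0,0.04,0,0,0],[0.1,0,0,0.02,0,0,0],[0.1,0,0,0.02,0,0,0],[0.1,0,0,0.01,0,0,0],[0.1,0,0,0,0,0,0]],
  ],
)

```text
time_s: 14.18
eef_pos: [656.1, 22.5, 131.3]
ee_rot: [-0.0, 0.707, 0.707, -0.0]
force: [0.3, -0.8, -3.6]
grip_width: 0.402
grip_force: 61.6
```

Emit:
arm_command(
  steps=[
    [[0.1,0,0,0.01,0,0,0],[0.1,0,0,0.01,0,0,0],[0.1,0,0,0,0,0,0]],
  ],
)

```text
time_s: 14.55
eef_pos: [656.2, 22.6, 131.1]
ee_rot: [0.0, 0.707, 0.707, 0.0]
force: [-2.5, 0.9, 4.7]
grip_width: 0.406
grip_force: 62.3
```

Emit:
arm_command(
  steps=[
    [[0.48,0,0,0,0,0,0],[0.6,0,0,0,0,0,0],[0.7,0,0,0,0,0,0],[0.7,0,0,-0.2,0,0,0],[0.7,0,0,-0.5,0,0,0],[0.7,0,0,-0.6,0,0,0],[0.7,0,0,-0.3,0,0,0],[0.7,0.3,-0.6,0,0,0,0]],
  ],
)

```text
time_s: 15.55
eef_pos: [626.9, 36.9, 211.0]
ee_rot: [0.001, 0.708, 0.707, 0.001]
force: [0.1, -0.1, -0.4]
grip_width: 0.698
grip_force: 0.0
```

```bash
python3 g.py 450.9 124.2 97
```

```text
pos [626.9  36.9 211. ] t 15.55 grip 0.698 F [ 0.1 -0.1 -0.4]
tool shift [ 1.74 -3.53  2.27] std frame shift [ 1.75 -3.52  2.28] turn [ 0.016  0.002 -0.009]
```

Emit:
arm_command(
  steps=[
    [[0.7,0.4,-0.8,0,0,0,0],[0.7,0.4,-0.8,0,0,0,0],[0.7,0.4,-0.8,0,0,0,0],[0.7,0.35,-0.7,0,0,0,0],[0.7,0.19,-0.42,0,0,0,0],[0.7,0,0,0.5,0,0,0],[0.7,0,0,0.5,0,0,0],[0.7,0,0,0,0,0,0]],
  ],
)

```text
time_s: 16.55
eef_pos: [449.3, 124.6, 159.3]
ee_rot: [-0.001, 0.707, 0.707, -0.001]
force: [-0.6, -0.7, 1.0]
grip_width: 0.7
grip_force: 0.0
```

```bash
python3 g.py 450.9 124.2 97
```

```text
pos [449.3 124.6 159.3] t 16.55 grip 0.7 F [-0.6 -0.7  1. ]
tool shift [-0.01  0.04  1.24] std frame shift [-0.01  0.03  1.25] turn [-0.022  0.    -0.   ]
```

Emit:
arm_command(
  steps=[
    [[0.7,0,0.03,0.5,0,0,0],[0.7,0,0,0.5,0,0,0],[0.7,0,0,0.25,0,0,0],[0.7,0,0,0,0,0,0],[0.3,0,0,0,0,0,0],[0.1,0,0,0,0,0,0],[0.1,0,0,0,0,0,0],[0.1,0,0,0,0,0,0]],
  ],
)

```text
time_s: 17.55
eef_pos: [451.9, 124.6, 99.0]
ee_rot: [0.0, 0.707, 0.707, 0.0]
force: [-3.1, -0.0, 6.3]
grip_width: 0.404
grip_force: 59.1
```

Emit:
arm_command(
  steps=[
    [[0.1,0,0,-0.2,0,0,0],[0.1,0,0,-0.5,0,0,0],[0.1,0,0,-0.6,0,0,0],[0.1,0,0,-0.5,0,0,0],[0.1,0,0,-0.2,0,0,0],[0.1,0,0,0,0,0,0]],
  ],
)

```text
time_s: 18.3
eef_pos: [451.7, 124.6, 198.0]
ee_rot: [0.0, 0.707, 0.707, 0.0]
force: [0.4, 0.4, -3.0]
grip_width: 0.407
grip_force: 60.1
```

```bash
python3 g.py 641 -80.5 197
```

```text
pos [451.7 124.6 198. ] t 18.3 grip 0.407 F [ 0.4  0.4 -3. ]
tool shift [-4.1   3.79  0.02] std frame shift [-4.1   3.79  0.02] turn [ 0.004 -0.    -0.   ]
```

Emit:
arm_command(
  steps=[
    [[0.1,-0.4,0.1,0,0,0,0],[0.1,-0.9,0.3,0,0,0,0],[0.1,-0.9,0.4,0,0,0,0],[0.1,-0.8,0.6,0,0,0,0],[0.1,-0.5,0.8,0,0,0,0],[0.1,-0.3,0.8,0,0,0,0],[0.1,-0.2,0.5,0,0,0,0],[0.1,-0.1,0.2,0,0,0,0]],
  ],
)

```text
time_s: 19.3
eef_pos: [637.2, -80.9, 195.4]
ee_rot: [-0.001, 0.707, 0.707, -0.001]
force: [-0.0, 0.3, -2.8]
grip_width: 0.404
grip_force: 60.6
```

```bash
python3 g.py 641 -80.3 111
```

```text
pos [637.2 -80.9 195.4] t 19.3 grip 0.404 F [-0.   0.3 -2.8]
tool shift [0.01 0.08 1.69] std frame shift [0.01 0.08 1.69] turn [-0.019 -0.006 -0.003]
```

Emit:
arm_command(
  steps=[
    [[0.1,0,0.08,0,0,0,0],[0.1,0,0,0.4,0,0,0],[0.1,0,0,0.5,0,0,0],[0.1,0,0,0.4,0,0,0],[0.1,0,0,0.2,0,0,0],[0.1,0,0,0.1,0,0,0],[0.1,0,0,0,0,0,0]],
  ],
)

```text
time_s: 20.18
eef_pos: [640.7, -80.4, 118.0]
ee_rot: [0.0, 0.707, 0.707, 0.0]
force: [-0.6, 0.1, -2.9]
grip_width: 0.403
grip_force: 60.8
```

```bash
python3 g.py 641 -80.3 107
```

```text
pos [640.7 -80.4 118. ] t 20.18 grip 0.403 F [-0.6  0.1 -2.9]
tool shift [0.   0.01 0.22] std frame shift [0.   0.01 0.22] turn [0.002 0.    0.   ]
```

Emit:
arm_command(
  steps=[
    [[0.1,0,0.01,0.08,0,0,0],[0.1,0,0,0.06,0,0,0],[0.1,0,0,0.03,0,0,0],[0.1,0,0,0.02,0,0,0],[0.1,0,0,0.01,0,0,0],[0.1,0,0,0,0,0,0]],
  ],
)

```text
time_s: 20.92
eef_pos: [641.1, -80.4, 107.8]
ee_rot: [-0.0, 0.707, 0.707, -0.0]
force: [-0.1, -1.1, -3.6]
grip_width: 0.4
grip_force: 60.8
```

Emit:
arm_command(
  steps=[
    [[0.1,0,0,0.01,0,0,0],[0.1,0,0,0.01,0,0,0],[0.1,0,0,0,0,0,0]],
  ],
)

```text
time_s: 21.3
eef_pos: [641.2, -80.4, 107.1]
ee_rot: [0.0, 0.707, 0.707, 0.0]
force: [-0.9, -0.3, -0.3]
grip_width: 0.404
grip_force: 61.0
```

Emit:
arm_command(
  steps=[
    [[0.1,0,0,0.01,0,0,0],[0.48,0,0,0,0,0,0],[0.6,0,0,0,0,0,0],[0.7,0,0,0,0,0,0],[0.7,0,0,-0.2,0,0,0],[0.7,0,0,-0.5,0,0,0],[0.7,0,0,-0.6,0,0,0],[0.7,0,0,-0.5,0,0,0]],
  ],
)

```text
time_s: 22.3
eef_pos: [641.3, -80.5, 198.4]
ee_rot: [0.001, 0.707, 0.707, 0.0]
force: [0.2, -0.6, 0.4]
grip_width: 0.701
grip_force: 0.0
```

```bash
python3 g.py 445.6 1.3 72
```

```text
pos [641.3 -80.5 198.4] t 22.3 grip 0.701 F [ 0.2 -0.6  0.4]
tool shift [ 1.64 -3.92  2.52] std frame shift [ 1.64 -3.91  2.53] turn [ 0.01   0.003 -0.   ]
```

Emit:
arm_command(
  steps=[
    [[0.7,0.1,-0.5,0,0,0,0],[0.7,0.35,-0.8,0,0,0,0],[0.7,0.4,-0.8,0,0,0,0],[0.7,0.4,-0.8,0,0,0,0],[0.7,0.3,-0.7,0,0,0,0],[0.7,0.09,-0.31,0.5,0,0,0],[0.7,0,0,0.5,0,0,0],[0.7,0,0,0.3,0,0,0]],
  ],
)

```text
time_s: 23.3
eef_pos: [445.5, 1.6, 131.2]
ee_rot: [0.0, 0.707, 0.707, 0.0]
force: [-0.7, -0.3, -0.5]
grip_width: 0.698
grip_force: 0.0
```

```bash
python3 - <<'E'
from h import *
im={n:capture(n) for n in("scene","top")}
for n in im: cv2.imwrite(f"pics/{n}2.png",im[n][:,:,::-1])
for nm,col,x,y,h in[("blue","white",674.5,125,165),("white","red",656.5,22,140),("green","yellow",641,-80.4,115)]:
    q={n:proj(n,[(x,y,h-9)])[0] for n in im};print(nm);locate(im,col,q,18,h-26,h+8,12)
E
python3 g.py 445.6 1.3 72
```

```text
blue
   top [277.5 162. ] area 238
   scene [377.1 182.4] area 276
white {'top': array([681.4, 131.1]), 'scene': array([662.1, 125.3]), 'top+scene': array([672.8, 127.2])}
white
   top [324.1 172.8] area 153
   scene [327.6 186.8] area 247
red {'top': array([656.1,  20.8]), 'scene': array([654.7,  22.5]), 'top+scene': array([655.5,  21.7])}
green
   top [365.1 180. ] area 178
   scene [281.1 188.7] area 259
yellow {'top': array([639.3, -81.6]), 'scene': array([640.5, -80.1]), 'top+scene': array([639.8, -80.8])}
pos [445.2   1.7 130.8] t 23.4 grip 0.7 F [0.3 0.3 0. ]
tool shift [-0.01  0.01  1.18] std frame shift [-0.01  0.01  1.18] turn [-0.01  -0.003 -0.   ]
```

View pics/scene2.png

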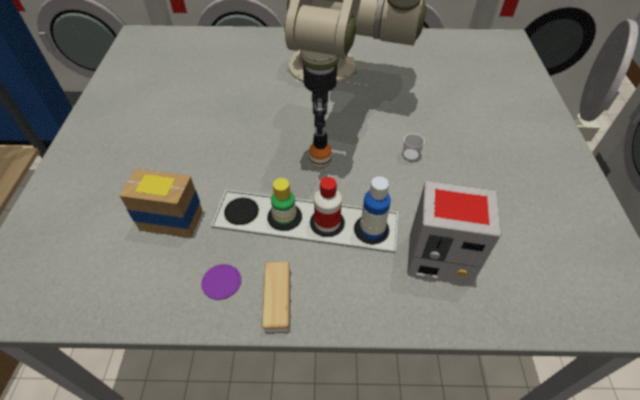

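Blue, white and green stand on pads 1 to 3 at scene (376,210), (328,207) and (283,205), within 1 to 2 mm of centre. Blue's mask also catches the white tray, so its reading is the least exact. Now the orange bottle.

Emit:
arm_command(
  steps=[
    [[0.7,0,0,0.5,0,0,0],[0.7,0,0,0.43,0,0,0],[0.7,0,0,0.25,0,0,0],[0.7,0,0,0,0,0,0],[0.3,0,0,0,0,0,0],[0.1,0,0,0,0,0,0],[0.1,0,0,0,0,0,0],[0.1,0,0,0,0,0,0]],
  ],
)

```text
time_s: 24.4
eef_pos: [446.0, 1.5, 73.3]
ee_rot: [0.001, 0.707, 0.707, 0.0]
force: [-2.6, 0.1, 5.4]
grip_width: 0.405
grip_force: 59.2
```

Emit:
arm_command(
  steps=[
    [[0.1,0,0,-0.2,0,0,0],[0.1,0,0,-0.5,0,0,0],[0.1,0,0,-0.6,0,0,0],[0.1,0,0,-0.5,0,0,0],[0.1,0,0,-0.2,0,0,0],[0.1,0,0,0,0,0,0]],
  ],
)

```text
time_s: 25.15
eef_pos: [445.7, 1.6, 172.5]
ee_rot: [0.0, 0.707, 0.707, 0.0]
force: [-0.1, -0.0, -1.9]
grip_width: 0.41
grip_force: 60.1
```

```bash
python3 g.py 626.2 -185.9 172
```

```text
pos [445.7   1.6 172.5] t 25.15 grip 0.41 F [-0.1 -0.  -1.9]
tool shift [-3.75  3.61  0.01] std frame shift [-3.75  3.61  0.01] turn [ 0.005  0.001 -0.   ]
```

Emit:
arm_command(
  steps=[
    [[0.1,-0.4,0.1,0,0,0,0],[0.1,-0.9,0.2,0,0,0,0],[0.1,-0.9,0.3,0,0,0,0],[0.1,-0.7,0.6,0,0,0,0],[0.1,-0.4,0.8,0,0,0,0],[0.1,-0.25,0.8,0,0,0,0],[0.1,-0.15,0.5,0,0,0,0],[0.1,-0.05,0.3,0,0,0,0]],
  ],
)

```text
time_s: 26.15
eef_pos: [626.1, -186.1, 170.0]
ee_rot: [-0.001, 0.707, 0.707, -0.0]
force: [-0.9, 0.1, -2.5]
grip_width: 0.403
grip_force: 60.5
```

```bash
python3 g.py 626.2 -185.9 86
```

```text
pos [ 626.1 -186.1  170. ] t 26.15 grip 0.403 F [-0.9  0.1 -2.5]
tool shift [0.   0.01 1.68] std frame shift [0.   0.   1.68] turn [-0.017 -0.009 -0.002]
```

Emit:
arm_command(
  steps=[
    [[0.1,0,0,0.3,0,0,0],[0.1,0,0,0.5,0,0,0],[0.1,0,0,0.4,0,0,0],[0.1,0,0,0.25,0,0,0],[0.1,0,0,0.1,0,0,0],[0.1,0,0,0.06,0,0,0],[0.1,0,0,0,0,0,0]],
  ],
)

```text
time_s: 27.02
eef_pos: [625.7, -186.0, 92.1]
ee_rot: [0.0, 0.707, 0.707, 0.0]
force: [0.5, 0.2, -1.8]
grip_width: 0.402
grip_force: 60.6
```

```bash
python3 g.py 626.2 -185.9 81.5
```

```text
pos [ 625.7 -186.    92.1] t 27.02 grip 0.402 F [ 0.5  0.2 -1.8]
tool shift [0.   0.01 0.21] std frame shift [0.   0.01 0.21] turn [ 0.004  0.002 -0.001]
```

Emit:
arm_command(
  steps=[
    [[0.1,0,0.01,0.08,0,0,0],[0.1,0,0,0.06,0,0,0],[0.1,0,0,0.03,0,0,0],[0.1,0,0,0.02,0,0,0],[0.1,0,0,0.01,0,0,0],[0.1,0,0,0,0,0,0]],
  ],
)

```text
time_s: 27.78
eef_pos: [626.1, -185.9, 81.8]
ee_rot: [0.0, 0.707, 0.707, 0.0]
force: [-0.4, 0.0, -2.3]
grip_width: 0.405
grip_force: 60.6
```

Emit:
arm_command(
  steps=[
    [[0.1,0,0,0.01,0,0,0],[0.1,0,0,0,0,0,0],[0.1,0,0,0,0,0,0]],
  ],
)

```text
time_s: 28.15
eef_pos: [626.2, -186.0, 81.4]
ee_rot: [0.0, 0.707, 0.707, 0.0]
force: [-0.1, 0.5, 0.2]
grip_width: 0.401
grip_force: 60.7
```

Contact begins. Release and lift, then retreat.

Emit:
arm_command(
  steps=[
    [[0.1,0,0,0.01,0,0,0],[0.48,0,0,0,0,0,0],[0.6,0,0,0,0,0,0],[0.7,0,0,0,0,0,0],[0.7,0,0,-0.2,0,0,0],[0.7,0,0,-0.5,0,0,0],[0.7,0,0,-0.8,0,0,0],[0.7,0,0,-0.8,0,0,0]],
  ],
)

```text
time_s: 29.15
eef_pos: [626.1, -185.9, 197.8]
ee_rot: [0.0, 0.707, 0.707, 0.0]
force: [-0.9, -0.1, -0.1]
grip_width: 0.7
grip_force: 0.0
```

Emit:
arm_command(
  steps=[
    [[0.7,-0.1,-0.5,-0.3,0,0,0],[0.7,-0.2,-0.8,0,0,0,0],[0.7,-0.2,-0.8,0,0,0,0],[0.7,-0.2,-0.8,0,0,0,0],[0.7,-0.2,-0.8,0,0,0,0],[0.7,-0.1,-0.4,0,0,0,0],[0.7,0,0,0,0,0,0]],
  ],
)

```text
time_s: 30.02
eef_pos: [420.6, -236.3, 211.7]
ee_rot: [0.001, 0.708, 0.707, 0.0]
force: [-0.1, -0.3, -1.2]
grip_width: 0.701
grip_force: 0.0
```

Run:
```python
from h import *
im={n:capture(n) for n in("scene","top")}
cv2.imwrite("pics/fin.png",cv2.resize(np.vstack([im["top"][90:290,180:520],im["scene"][110:310,120:460]])[:,:,::-1],None,fx=1.5,fy=1.5))
for nm,col,x,y,h in[("white","red",656.5,22,140),("green","yellow",641,-80.4,115),("orange","black",626,-186,90)]:
    q={n:proj(n,[(x,y,h+8 if nm=="orange" else h-9)])[0] for n in im};print(nm);locate(im,col,q,18,h-26,h+8,10)
```

```text
white
   top [324.1 172.8] area 153
   scene [327.7 186.9] area 242
red {'top': array([656.1,  20.8]), 'scene': array([655. ,  22.6]), 'top+scene': array([655.7,  21.8])}
green
   top [365.1 180. ] area 178
   scene [281.2 188.4] area 247
yellow {'top': array([639.3, -81.6]), 'scene': array([639.7, -80. ]), 'top+scene': array([639.4, -80.7])}
orange
   top [406.  185.2] area 195
   scene [235.7 187.8] area 168
black {'top': array([ 626.4, -188.7]), 'scene': array([ 618.5, -187.9]), 'top+scene': array([ 623. , -187.9])}
```

View pics/fin.png

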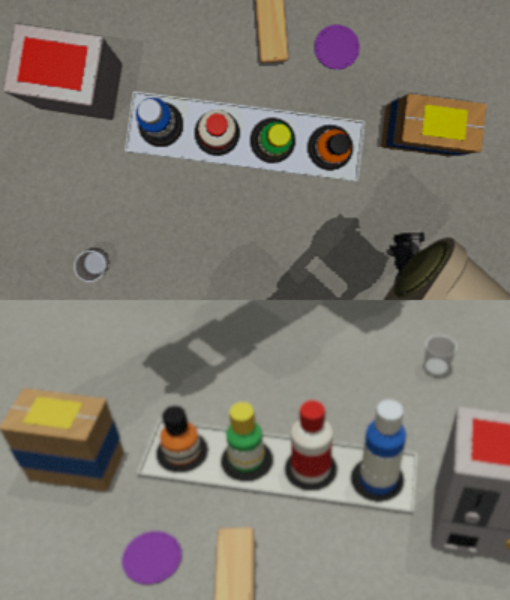

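The final views show all four bottles upright and centred on pads 1 to 4 in the order blue, white, green, orange from the coin box. The cup is untouched and the gripper is clear.

```bash
python3 -c "
from rig import *
print(finish_job())"
```

```text
the job is handed in; nothing more can be done
None
```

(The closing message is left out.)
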